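# Dial the cash box's code and release its lid

### The arm

A 6-joint arm with a two-finger parallel gripper is mounted at the origin on a cart in front of the work surface, level with it; the furniture and walls round the work are solid. World frame = base frame: x ahead of the robot, y to its left, z up, the work surface at z = 0. Lengths are in m, angles in rad, forces in N, time in s.
With the tool pointing down it reaches from about 0.275 to 0.75 m from the base axis. Payload 10.2 kg.
Tool frame: the origin (TCP) lies at the centre of the arm's flange, where the gripper is bolted on; the fingertips stand 166 mm ahead of it and the grasp point (between the pads) lies 147 mm ahead of it; z points along the fingers, y is the direction in which the jaws open and shut (so a half turn about z gives the same grasp; the last joint's range is limited). The gripper opens to 88 mm and grips with 3 to 60 N. Pads are 18 mm wide; open, the fingers measure 123 mm over their backs; the gripper's body (75 mm by 187 mm) begins 45 mm behind the grasp point.
Start: joints at [1.061, 0.313, 1.498, -0, 1.331, -0.223], TCP at [0.149, 0.504, 0.405] pointing down, gripper open.
Joint ranges: [-2.94, 2.94], [-0.97, 2.17], [0.19, 2.56], [-1.23, 4.37], [0.02, 3.11], [-2.88, 2.88]. Speed limits (rad/s): [2.39, 2.39, 3.01, 3.14, 3.14, 3.14].

### API

Orientations are given as a unit quaternion [x, y, z, w].
In Python, from plant import manip, cams, order gives the robot as it stands. The module is installed in compiled form; this text tells all that it offers.
- The arm moves only by the tool play_rows, never from a script. Its arguments are lists of equal length, an entry for each row: "offset": the shift along the tool's x, y, z in cm, a list of three; "rotation": the turn, a rotation vector about the tool's x, y, z in rad, a list of three. A call has 1 to 12 rows; each row shifts and turns the commanded pose from where the row before left it, along the tool's axes as they then stand; what a row does not reach is not made up. A row lasts 1/8 s, in which the tool goes at most 62.5 mm and 10.7 degrees, less where a joint would pass 70% of its speed; a pose out of reach is approached as far as the arm can. A call is refused whole if a number of a shift passes 6.25 or a number of a turn 0.188, either way. A call with a gripper value outside its range is refused whole. "hand" is the gripper's target within -1 to 1 (shut at 1, half-way at 0, fully open at -1), set as the call begins (left out, the last holds). The fingers move at their own pace and stop on an object; "grip_force" is the grip in N (left out, the last holds). Time passes only in rows, so rows that do not move let the fingers close. It gives the time, the measured TCP pose, the force and the opening at its end, in the units of the state.
- manip.get_obs(): the state, without advancing time (a new reading comes with each control period).
- cams.capture(name): name is "scene" or "top" or "wrist"; returns (picture, depth): 384x512x3 uint8, blue, green, red; 384x512 float32, m along the optical axis (not along the pixel's ray), 0 where there is no reading.
- cams.calibration(name): a dict with "fx", "fy", "cx", "cy" (pixels), "dist" ([k1, k2, p1, p2, k3] as OpenCV has them; the pictures are not rectified), "cam_to_world" (4x4, takes a point from camera to world coordinates). Camera axes: x right, y down, z forward; pixel columns grow to the right and rows downward; lengths in m; the calibration is good to about 2 mm. A picture is of the moment at which its call begins: read the wrist's pose just before it. calibration takes no time and is no camera call; for the wrist camera it gives the pose at the moment of the call.
- order.sign_off(): hands the job in, once; it reports no verdict.
The state is a dict: "time_s": time; "joints": joint angles; "joint_velocities": joint speeds; "joint_torque": joint torques, N m; "tool_pos": TCP position; "orientation": TCP orientation; "wrist_force": force on the tool from outside, world axes, zero at the start; "torque": the same for the moment, N m; "grip_width": opening from 0.0 (shut) to 1.0 (fully open).
Only numpy, scipy, OpenCV 4.12 (cv2) and the standard library are available. Lean on these libraries where they do the work, as an engineer would, in place of code of your own. Each camera call takes 0.05 s, during which the arm holds its last target.

### The job

Open the cash box: with a light touch roll its three thumbwheels until the digits between the index lines read 4-7-2 from left to right as seen from the box's front, then slide the catch button all the way to the right so that the lid springs open. Nothing may be forced, the code stays showing, and the other things on the counter are left alone.

Things in the scene. Friction and masses are not known exactly. Their poses are not given: they have to be found in the camera images.
- lockbox: grey steel cash box, fixed, 170 (x) x 200 (y) x 72 mm high; origin under its centre, x from its front to the lid's hinge, y left as seen from its front. Front: 55 mm deep lock deck, top z 72, with three black thumbwheels (axle along y at x -54, z 62; 36 dia, 16 wide, at y 60, 26, -8) and at right a sliding button; lid behind, top z 75. Pushing any part of it with over 20 N damages it.
- wheel_left (a joint): Left (y 60) thumbwheel: angle in rad; digit d (0 to 9) is at the index lines at d x 0.6283 (whole turns aside). Grows, raising the digit, as the wheel's top rolls to the lid (lockbox +x). Hard plastic: a finger must press it by feel, about 4 to 8 N, to drag it. A detent draws it to the nearest digit when let go; one digit is 11.3 mm of rim travel and takes up to 1.5 N. Ribs midway between digits raise its crest 0.6 mm.
- wheel_mid (a joint): Middle (y 26) thumbwheel: angle in rad; digit d (0 to 9) is at the index lines at d x 0.6283 (whole turns aside). Grows, raising the digit, as the wheel's top rolls to the lid (lockbox +x). Otherwise like the left wheel.
- wheel_right (a joint): Right (y -8) thumbwheel: angle in rad; digit d (0 to 9) is at the index lines at d x 0.6283 (whole turns aside). Grows, raising the digit, as the wheel's top rolls to the lid (lockbox +x). Otherwise like the left wheel.
- wheel_left_top (a point): fixed point on lockbox: the crest of the left wheel's rim between its two index lines, at lockbox (-54, 60, 80) mm; axes as lockbox
- wheel_mid_top (a point): fixed point on lockbox: the crest of the middle wheel's rim between its two index lines, at lockbox (-54, 26, 80) mm; axes as lockbox
- wheel_right_top (a point): fixed point on lockbox: the crest of the right wheel's rim between its two index lines, at lockbox (-54, -8, 80) mm; axes as lockbox
- catch (a joint): sliding catch: 0 m at rest, grows to 0.022 as its button slides right (lockbox -y). With any wheel off the code an inner tooth stops it after about 1.5 mm; at the code it slides with about 3 N and stays where it is left. Past 0.016 it frees the lid
- catch_button (a point): centre of the top of the catch's button, which moves with it; at rest at lockbox (-54, -64, 88) mm. The button is a black block 16 (x) by 14 (y) mm that stands 16 mm above the deck
- lid (a joint): hinge of the lid along the back edge of the box: 0 rad shut, 1.15 fully open. A spring swings it up by itself to its stop once the catch frees it
- lid_front (a point): middle of the lid's front edge, which moves with the lid; shut it lies at lockbox (-29, 0, 73) mm
- coin_roll: paper roll of coins lying near the box's front, 26 mm thick and 64 mm long; origin under its centre; a bystander
- calc: pocket calculator, 118 by 68 by 15 mm; origin under its centre; a bystander. It lies just behind the upright dark post, 30 mm square at world x 0.324, y 0.013, that runs from the floor to 2.2 m before the robot: an arm must be folded in to swing past it
- pot: small round pot, 58 mm across and 50 mm high; origin under its centre; a bystander
- keys: bunch of keys lying flat, 104 by 115 by 8 mm; origin under its centre; a bystander

How it is judged:
By the outcome, as a careful person would: the job done as asked, in the order asked, and still so for the second after the job is handed in, with the robot touching nothing.
It also fails if it takes over 72 s, if anything falls off the work surface, if the arm or the gripper's body presses on something with over 40 N, if the wrist force passes 120 N, or if a joint passes its speed limit or range.

## Working session

There is one attempt and no reset: what is moved stays moved. The work goes in short steps, Python scripts to look and compute and a tool call to move; the robot and the scene stay as the last step left them, time stands still between calls to the robot, and variables do not carry over. Pictures are saved under pics/ and viewed, and the job is handed in when it is done.

Besides the shell and the picture viewer there is one more tool, called after ">>>" as name(argument=value, ...), one argument or row to a line, values as JSON. play_rows: Moves the arm, as the interface text tells. Its arguments: {"type":"object","properties":{"offset":{"type":"array","items":{"type":"array","items":{"type":"number"}}},"rotation":{"type":"array","items":{"type":"array","items":{"type":"number"}}},"hand":{"type":"number"},"grip_force":{"type":"number"}},"required":["offset","rotation"]}

```bash
mkdir -p pics
python3 - <<'E'
from plant import manip,cams,order
import cv2,numpy as np
print(manip.get_obs())
for n in ["scene","top","wrist"]:
    c=cams.calibration(n); print(n,{k:(np.round(v,4).tolist()) for k,v in c.items()})
    p,d=cams.capture(n); cv2.imwrite(f"pics/{n}0.png",p); np.save(f"{n}0.npy",d)
E
```

```text
{'time_s': 0.0, 'joints': array([ 1.06060566e+00,  3.13459437e-01,  1.49841582e+00,  1.81620444e-05,
        1.33100539e+00, -2.23416546e-01]), 'joint_velocities': array([ 9.51658090e-04, -2.34602570e-03, -9.96214479e-04,  9.07054480e-05,
       -1.43566053e-03,  2.10674205e-03]), 'joint_torque': array([ 2.37424785e-03, -4.02215266e+01, -2.52272469e+01,  6.95311348e-02,
        3.52575153e-02, -9.25819677e-05]), 'tool_pos': array([0.1485039 , 0.50352571, 0.40416411]), 'orientation': array([ 1.42898339e-01,  9.89737162e-01, -5.97996634e-04, -2.39192914e-04]), 'wrist_force': array([-0.20997821,  0.5970695 ,  0.56619   ]), 'torque': array([-0.00660056,  0.04067136,  0.06463283]), 'grip_width': 0.9994436809161154}
scene {'fx': 422.8442, 'fy': 422.8442, 'cx': 254.8491, 'cy': 189.8769, 'dist': [-0.0022, 0.0, 0.0, 0.0, 0.0], 'cam_to_world': [[0.7566, -0.3776, 0.5339, -0.0182], [-0.6538, -0.4272, 0.6245, -0.2814], [-0.0077, -0.8215, -0.5701, 0.6128], [0.0, 0.0, 0.0, 1.0]]}
top {'fx': 469.6657, 'fy': 469.6657, 'cx': 255.1695, 'cy': 189.8714, 'dist': [-0.1079, 0.0, 0.0, 0.0, 0.0], 'cam_to_world': [[-0.0132, -0.9923, 0.1234, 0.3675], [-0.9994, 0.0169, 0.0291, 0.2871], [-0.0309, -0.123, -0.9919, 1.2691], [0.0, 0.0, 0.0, 1.0]]}
wrist {'fx': 304.4859, 'fy': 304.4859, 'cx': 254.8517, 'cy': 189.8259, 'dist': [-0.0352, 0.0, 0.0, 0.0, 0.0], 'cam_to_world': [[0.2812, 0.9113, 0.3007, 0.0693], [0.9597, -0.2666, -0.0892, 0.5272], [-0.0011, 0.3136, -0.9495, 0.3854], [0.0, 0.0, 0.0, 1.0]]}
```

View pics/scene0.png

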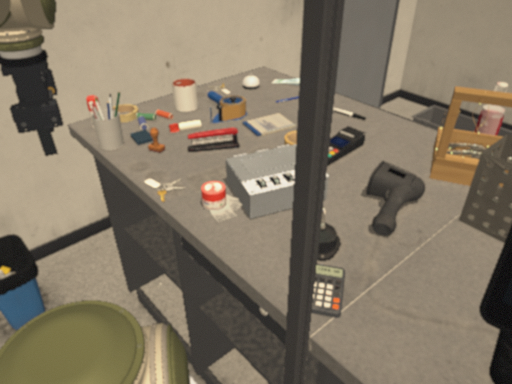

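View pics/top0.png

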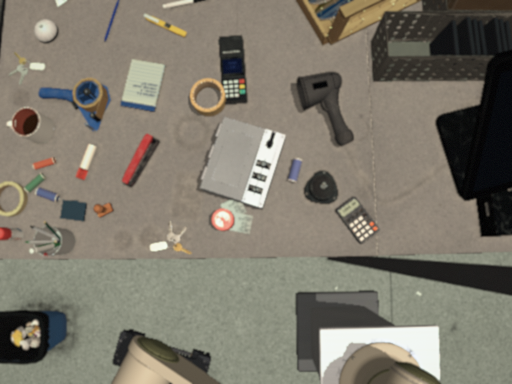

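View pics/wrist0.png

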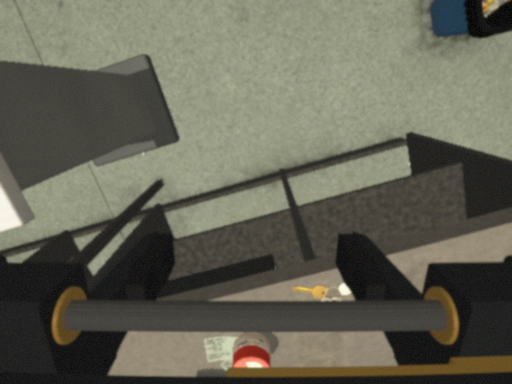

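Run:
```python
import cv2,numpy as np
p=cv2.imread("pics/top0.png"); c=p[105:220,185:310]
cv2.imwrite("pics/c1.png",cv2.resize(c,None,fx=5,fy=5,interpolation=cv2.INTER_CUBIC))
p=cv2.imread("pics/scene0.png"); c=p[135:225,215:305]
cv2.imwrite("pics/c2.png",cv2.resize(c,None,fx=6,fy=6,interpolation=cv2.INTER_CUBIC))
```

```text
(no output)
```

View pics/c1.png

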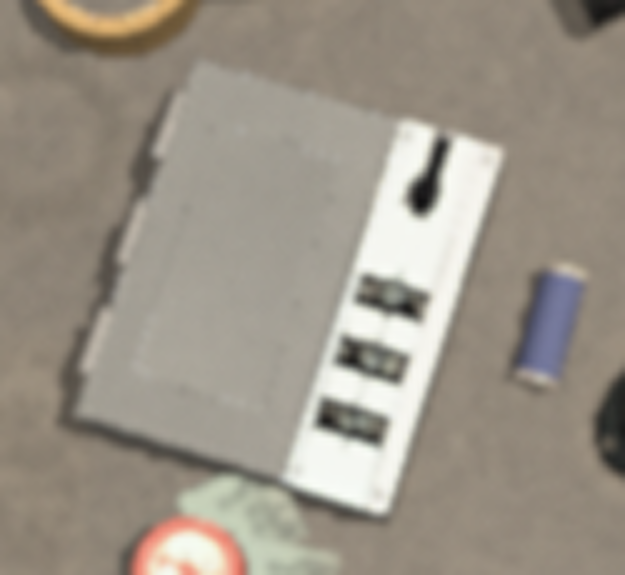

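View pics/c2.png

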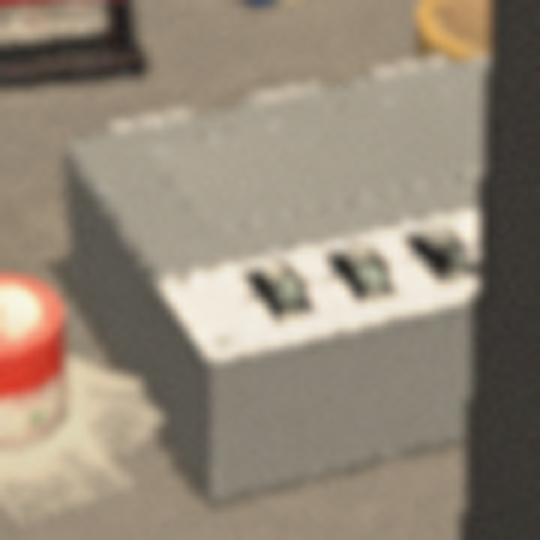

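```bash
cat > h.py <<'E'
import cv2,numpy as np
def ray(c,px,z):
    K=np.array([[c['fx'],0,c['cx']],[0,c['fy'],c['cy']],[0,0,1]]);
    u=cv2.undistortPoints(np.array(px,float).reshape(-1,1,2),K,np.array(c['dist'],float))[:,0]
    T=np.array(c['cam_to_world']); d=np.c_[u,np.ones(len(u))]@T[:3,:3].T
    s=(np.asarray(z)-T[2,3])/d[:,2]; return T[:3,3]+d*s[:,None]
def proj(c,P):
    T=np.linalg.inv(np.array(c['cam_to_world'])); K=np.array([[c['fx'],0,c['cx']],[0,c['fy'],c['cy']],[0,0,1]])
    return cv2.projectPoints(np.array(P,float).reshape(-1,1,3),cv2.Rodrigues(T[:3,:3])[0],T[:3,3],K,np.array(c['dist'],float))[0][:,0]
def fit(B,W):
    B=np.array(B,float)[:,:2];W=np.array(W)[:,:2]
    b=B-B.mean(0);w=W-W.mean(0)
    a=np.arctan2((b[:,0]*w[:,1]-b[:,1]*w[:,0]).sum(),(b*w).sum())
    R=np.array([[np.cos(a),-np.sin(a)],[np.sin(a),np.cos(a)]])
    t=W.mean(0)-R@B.mean(0); return a,t,W-(B@R.T+t)
E
python3 - <<'E'
from plant import cams,manip
from h import *
c=cams.calibration("top")
z=np.array([(503,150),(388,517),(200,60),(78,413),(392,298),(372,360),(352,422)],float)
px=(z+.5)/5-.5+[185,105]
B=np.array([(-85,-100,72),(-85,100,72),(85,-100,75),(85,100,75),(-54,-8,80),(-54,26,80),(-54,60,80)])/1000
W=ray(c,px,B[:,2]); a,t,r=fit(B,W); print(a,t); print(np.round(r*1000,1)); print(W.round(3))
E
```

```text
1.2437803193849213 [0.59155057 0.35339603]
[[ 1.3  1.2]
 [-0.2 -0.2]
 [-2.2 -1.9]
 [ 1.2 -2.2]
 [-0.3  1.3]
 [-0.1  1.1]
 [ 0.3  0.8]]
[[0.66  0.242 0.072]
 [0.469 0.305 0.072]
 [0.711 0.4   0.075]
 [0.525 0.464 0.075]
 [0.582 0.301 0.08 ]
 [0.549 0.312 0.08 ]
 [0.518 0.322 0.08 ]]
```

>>> play_rows(
  offset=[
    [-3, -0.5, 0],
    [-5, -0.8, 0],
    [-5, -0.8, 0],
    [-5, -0.8, 0],
    [-5, -0.8, 0],
    [-5, -0.8, 1],
    [-5, -0.8, 2],
    [-5, -0.8, 2],
    [-5, -0.8, 2],
    [-3.5, -0.4, 2],
    [0, 0, 1],
    [0, 0, 0],
  ],
  rotation=[
    [0, 0, 0],
    [0, 0, 0],
    [0, 0, 0],
    [0, 0, 0],
    [0, 0, 0],
    [0, 0, 0],
    [0, 0, 0],
    [0, 0, 0],
    [0, 0, 0.04],
    [0, 0, 0],
    [0, 0, 0],
    [0, 0, 0],
  ],
  hand=1,
  grip_force=20,
)

```text
time_s: 1.65
tool_pos: [0.5726, 0.3012, 0.304]
orientation: [0.162, 0.987, -0.0, -0.001]
wrist_force: [-0.7, -0.2, 0.8]
grip_width: 0.005
```

```bash
cat > look.py <<'E'
import sys
from plant import manip,cams
from h import *
import pickle
n=sys.argv[1]
o=manip.get_obs(); c=cams.calibration("wrist"); p,d=cams.capture("wrist")
cv2.imwrite(f"pics/{n}.png",p); pickle.dump((o,c,p,d),open(n+".pkl","wb"))
print({k:np.round(o[k],4).tolist() for k in ("time_s","tool_pos","orientation","wrist_force","grip_width")})
E
python3 look.py w1
```

```text
{'time_s': 1.65, 'tool_pos': [0.5726, 0.3012, 0.304], 'orientation': [0.1625, 0.9867, -0.0003, -0.0009], 'wrist_force': [-0.7401, -0.23, 0.8179], 'grip_width': 0.0048}
```

View pics/w1.png

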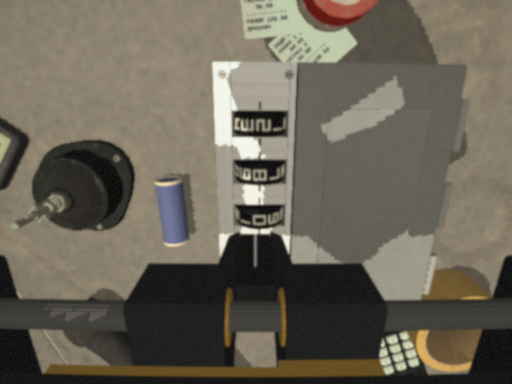

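Run:
```python
import cv2
p=cv2.imread("pics/w1.png")[85:250,205:305]
p=cv2.rotate(p,cv2.ROTATE_90_COUNTERCLOCKWISE)
cv2.imwrite("pics/w1c.png",cv2.resize(p,None,fx=4.5,fy=4.5,interpolation=cv2.INTER_CUBIC))
```

```text
(no output)
```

View pics/w1c.png

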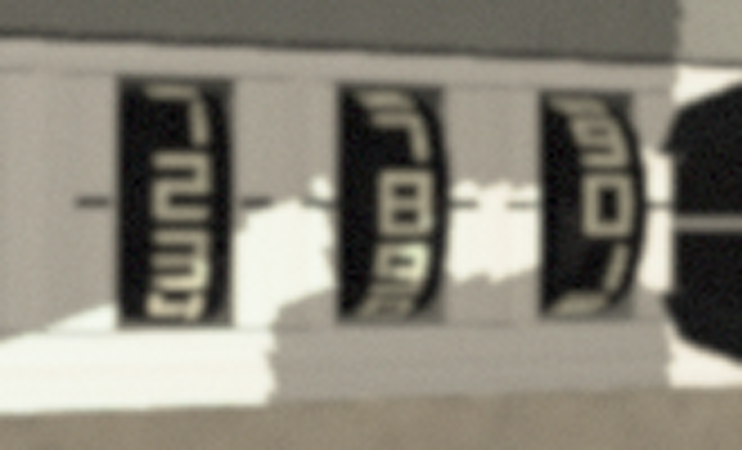

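Run:
```python
import pickle
from h import *
o,c,p,d=pickle.load(open("w1.pkl","rb"))
px=[(259.3,123.5),(259.3,172),(259.3,215),(214,62)]
B=np.array([(-54,60,72),(-54,26,72),(-54,-8,72),(-85,100,72)])/1000
W=ray(c,px,B[:,2]);a,t,r=fit(B,W);print(a,t,(r*1000).round(1).tolist())
R=np.array([[np.cos(a),-np.sin(a)],[np.sin(a),np.cos(a)]])
print("tcp in box",R.T@(o['tool_pos'][:2]-t)*1000)
q=o['orientation'];print(2*np.arctan2(q[1],q[0])-np.pi/2) # tool y angle
print("depth deck",d[150,228:234])
T=c['cam_to_world'];print(T.round(3).tolist())
# tip
for u in [(256,240),(256,233)]:print(u,d[u[1],u[0]])
```

```text
1.2392080197044237 [0.59093667 0.35552449] [[-0.5, -0.4], [0.1, -0.2], [-0.0, 0.3], [0.4, 0.4]]
tcp in box [-57.37222053  -0.37214099]
1.2444343665877646
depth deck [0.21508268 0.21476342 0.21449596 0.21510586 0.2133299  0.21400844]
[[0.319, 0.9, 0.296, 0.494], [0.948, -0.303, -0.1, 0.328], [-0.001, 0.312, -0.95, 0.285], [0.0, 0.0, 0.0, 1.0]]
(256, 240) 0.15424511
(256, 233) 0.16155052
```

>>> play_rows(
  offset=[
    [3, -0.15, 0],
    [3, -0.15, 0],
    [0, 0, 2],
    [0, 0, 2],
    [0, 0, 1],
    [0, 0, 0.4],
    [0, 0, 0],
    [0, 0, 0],
  ],
  rotation=[
    [0, 0, 0],
    [0, 0, 0],
    [0, 0, 0],
    [0, 0, 0],
    [0, 0, 0],
    [0, 0, 0],
    [0, 0, 0],
    [0, 0, 0],
  ],
)

```text
time_s: 2.7
tool_pos: [0.5156, 0.3172, 0.2514]
orientation: [0.163, 0.987, 0.0, 0.0]
wrist_force: [0.2, 0.4, -0.6]
grip_width: 0.008
```

```bash
python3 look.py w2
```

```text
{'time_s': 2.7, 'tool_pos': [0.5156, 0.3172, 0.2514], 'orientation': [0.1626, 0.9867, 0.0003, 0.0005], 'wrist_force': [0.2005, 0.426, -0.6301], 'grip_width': 0.0079}
```

View pics/w2.png

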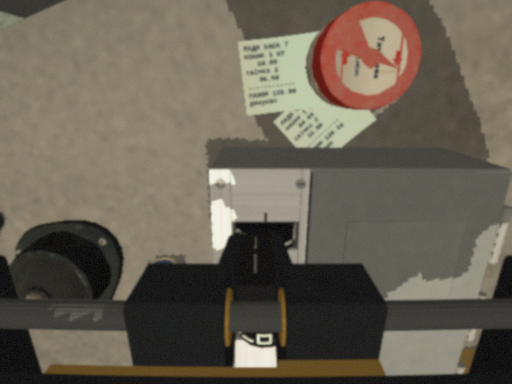

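>>> play_rows(
  offset=[
    [0, 0, 0.2],
    [0, 0, 0.1],
    [0, 0, 0],
    [0, 0, 0],
  ],
  rotation=[
    [0, 0, 0],
    [0, 0, 0],
    [0, 0, 0],
    [0, 0, 0],
  ],
)

```text
time_s: 3.25
tool_pos: [0.5155, 0.3171, 0.2477]
orientation: [0.163, 0.987, -0.0, 0.0]
wrist_force: [0.4, 1.0, -0.0]
grip_width: 0.008
```

>>> play_rows(
  offset=[
    [0, 0, 0.1],
    [0, 0, 0],
    [0, 0, 0],
  ],
  rotation=[
    [0, 0, 0],
    [0, 0, 0],
    [0, 0, 0],
  ],
)

```text
time_s: 3.62
tool_pos: [0.5155, 0.3171, 0.2467]
orientation: [0.163, 0.987, 0.0, -0.0]
wrist_force: [0.3, -0.1, -0.7]
grip_width: 0.006
```

>>> play_rows(
  offset=[
    [0, 0, 0.05],
    [0, 0, 0],
    [0, 0, 0],
  ],
  rotation=[
    [0, 0, 0],
    [0, 0, 0],
    [0, 0, 0],
  ],
)

```text
time_s: 4.0
tool_pos: [0.5155, 0.3172, 0.2464]
orientation: [0.163, 0.987, 0.0, 0.0]
wrist_force: [-0.3, 0.4, 2.1]
grip_width: 0.005
```

Contact begins at about 0.2464; pressing on gently.

>>> play_rows(
  offset=[
    [0, 0, 0.03],
    [0, 0, 0],
    [0, 0, 0],
  ],
  rotation=[
    [0, 0, 0],
    [0, 0, 0],
    [0, 0, 0],
  ],
)

```text
time_s: 4.38
tool_pos: [0.5155, 0.3172, 0.2463]
orientation: [0.163, 0.987, 0.0, 0.0]
wrist_force: [-0.9, -0.1, 5.7]
grip_width: 0.006
```

>>> play_rows(
  offset=[
    [0, 0, 0.03],
    [0, 0, 0],
    [0, 0, 0],
  ],
  rotation=[
    [0, 0, 0],
    [0, 0, 0],
    [0, 0, 0],
  ],
)

```text
time_s: 4.75
tool_pos: [0.5155, 0.3173, 0.2463]
orientation: [0.163, 0.987, 0.0, 0.0]
wrist_force: [-1.3, -0.4, 5.6]
grip_width: -0.0
```

>>> play_rows(
  offset=[
    [0, 0.15, 0],
    [0, 0.15, -0.01],
  ],
  rotation=[
    [0, 0, 0],
    [0, 0, 0],
  ],
)

```text
time_s: 5.0
tool_pos: [0.5165, 0.32, 0.2464]
orientation: [0.163, 0.987, -0.0, 0.0]
wrist_force: [-2.2, -2.5, 6.3]
grip_width: 0.004
```

>>> play_rows(
  offset=[
    [0, 0.15, -0.01],
    [0, 0.1, -0.01],
  ],
  rotation=[
    [0, 0, 0],
    [0, 0, 0],
  ],
)

```text
time_s: 5.25
tool_pos: [0.5174, 0.3225, 0.2466]
orientation: [0.163, 0.987, 0.0, 0.0]
wrist_force: [-1.2, 0.3, 5.2]
grip_width: 0.006
```

>>> play_rows(
  offset=[
    [0, 0.15, 0],
    [0, 0.15, 0.01],
  ],
  rotation=[
    [0, 0, 0],
    [0, 0, 0],
  ],
)

```text
time_s: 5.5
tool_pos: [0.5184, 0.3254, 0.2464]
orientation: [0.163, 0.987, 0.0, 0.0]
wrist_force: [-0.3, 1.1, 4.6]
grip_width: 0.004
```

>>> play_rows(
  offset=[
    [0, 0.15, 0.01],
    [0, 0.15, 0.01],
    [0, 0, 0],
  ],
  rotation=[
    [0, 0, 0],
    [0, 0, 0],
    [0, 0, 0],
  ],
)

```text
time_s: 5.88
tool_pos: [0.5193, 0.3282, 0.2463]
orientation: [0.163, 0.987, 0.0, 0.0]
wrist_force: [-2.5, 0.6, 5.5]
grip_width: 0.002
```

>>> play_rows(
  offset=[
    [0, 0, -0.4],
    [0, -0.6, 0],
    [0, -0.6, 0],
    [0, 0, 0],
    [0, 0, 0.25],
    [0, 0, 0.11],
    [0, 0, 0],
    [0, 0, 0],
  ],
  rotation=[
    [0, 0, 0],
    [0, 0, 0],
    [0, 0, 0],
    [0, 0, 0],
    [0, 0, 0],
    [0, 0, 0],
    [0, 0, 0],
    [0, 0, 0],
  ],
)

```text
time_s: 6.88
tool_pos: [0.5154, 0.3168, 0.2463]
orientation: [0.163, 0.987, 0.0, 0.0]
wrist_force: [-0.9, -0.2, 5.0]
grip_width: 0.007
```

>>> play_rows(
  offset=[
    [0, 0.15, 0.01],
    [0, 0.15, -0.01],
  ],
  rotation=[
    [0, 0, 0],
    [0, 0, 0],
  ],
)

```text
time_s: 7.12
tool_pos: [0.5164, 0.3195, 0.2464]
orientation: [0.163, 0.987, -0.0, 0.0]
wrist_force: [-1.7, -1.8, 7.0]
grip_width: 0.004
```

>>> play_rows(
  offset=[
    [0, 0.15, -0.01],
    [0, 0.15, -0.01],
  ],
  rotation=[
    [0, 0, 0],
    [0, 0, 0],
  ],
)

```text
time_s: 7.38
tool_pos: [0.5174, 0.3225, 0.2467]
orientation: [0.163, 0.987, 0.0, 0.0]
wrist_force: [-1.0, 0.4, 5.9]
grip_width: 0.008
```

>>> play_rows(
  offset=[
    [0, 0.15, 0],
    [0, 0.15, 0.01],
    [0, 0.15, 0.01],
    [0, 0.15, 0.01],
  ],
  rotation=[
    [0, 0, 0],
    [0, 0, 0],
    [0, 0, 0],
    [0, 0, 0],
  ],
)

```text
time_s: 7.88
tool_pos: [0.5193, 0.328, 0.2463]
orientation: [0.163, 0.987, -0.0, 0.0]
wrist_force: [-2.6, -3.0, 7.2]
grip_width: 0.006
```

>>> play_rows(
  offset=[
    [0, 0, -0.5],
    [0, 0, -2],
    [-3, -0.2, -2.6],
    [-3, -0.2, -0.5],
    [0, 0, 0],
  ],
  rotation=[
    [0, 0, 0],
    [0, 0, 0],
    [0, 0, 0],
    [0, 0, 0],
    [0, 0, 0],
  ],
)

```text
time_s: 8.5
tool_pos: [0.5758, 0.304, 0.3017]
orientation: [0.164, 0.987, -0.0, 0.0]
wrist_force: [0.3, 0.5, -0.2]
grip_width: 0.006
```

```bash
python3 look.py w3
python3 - <<'E'
import cv2
p=cv2.imread("pics/w3.png")[85:250,205:305]
p=cv2.rotate(p,cv2.ROTATE_90_COUNTERCLOCKWISE)
cv2.imwrite("pics/w3c.png",cv2.resize(p,None,fx=4.5,fy=4.5,interpolation=cv2.INTER_CUBIC))
E
```

```text
{'time_s': 8.5, 'tool_pos': [0.5758, 0.304, 0.3017], 'orientation': [0.1636, 0.9865, -0.0, 0.0001], 'wrist_force': [0.2691, 0.5074, -0.1876], 'grip_width': 0.0055}
```

View pics/w3c.png

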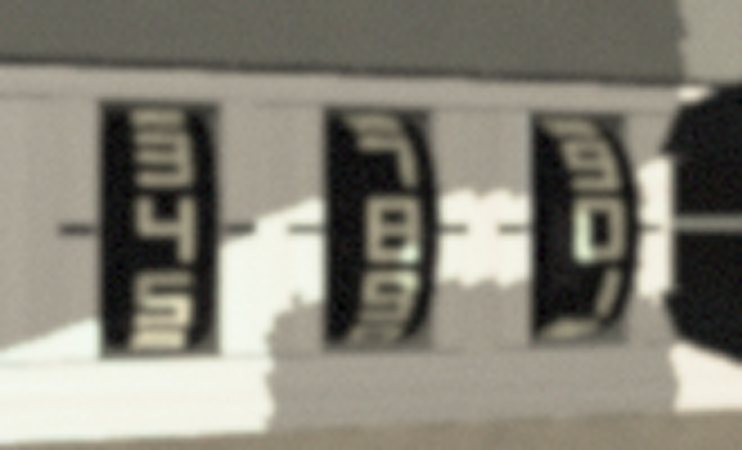

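>>> play_rows(
  offset=[
    [-0.55, -0.6, 2],
    [0, 0, 2],
    [0, 0, 1.2],
    [0, 0, 0.15],
    [0, 0, 0],
    [0, 0, 0],
  ],
  rotation=[
    [0, 0, 0],
    [0, 0, 0],
    [0, 0, 0],
    [0, 0, 0],
    [0, 0, 0],
    [0, 0, 0],
  ],
)

```text
time_s: 9.3
tool_pos: [0.5781, 0.2976, 0.2492]
orientation: [0.163, 0.987, 0.0, 0.001]
wrist_force: [0.6, 0.2, 0.0]
grip_width: 0.012
```

>>> play_rows(
  offset=[
    [0, 0, 0.05],
    [0, 0, 0.05],
    [0, 0, 0],
    [0, 0, 0],
  ],
  rotation=[
    [0, 0, 0],
    [0, 0, 0],
    [0, 0, 0],
    [0, 0, 0],
  ],
)

```text
time_s: 9.8
tool_pos: [0.578, 0.2975, 0.2474]
orientation: [0.163, 0.987, -0.0, -0.0]
wrist_force: [-0.3, -0.0, -0.1]
grip_width: 0.007
```

>>> play_rows(
  offset=[
    [0, 0, 0.05],
    [0, 0, 0.05],
    [0, 0, 0],
    [0, 0, 0],
  ],
  rotation=[
    [0, 0, 0],
    [0, 0, 0],
    [0, 0, 0],
    [0, 0, 0],
  ],
)

```text
time_s: 10.3
tool_pos: [0.578, 0.2975, 0.2464]
orientation: [0.163, 0.987, 0.0, 0.0]
wrist_force: [-1.5, 0.9, 0.5]
grip_width: 0.003
```

>>> play_rows(
  offset=[
    [0, 0, 0.04],
    [0, 0, 0.0],
    [0, 0, 0],
  ],
  rotation=[
    [0, 0, 0],
    [0, 0, 0],
    [0, 0, 0],
  ],
)

```text
time_s: 10.68
tool_pos: [0.5781, 0.2976, 0.2464]
orientation: [0.163, 0.987, 0.0, 0.0]
wrist_force: [-1.9, -1.0, 5.2]
grip_width: 0.006
```

>>> play_rows(
  offset=[
    [0, 0.15, 0.01],
    [0, 0.15, -0.01],
  ],
  rotation=[
    [0, 0, 0],
    [0, 0, 0],
  ],
)

```text
time_s: 10.92
tool_pos: [0.5791, 0.3003, 0.2465]
orientation: [0.163, 0.987, -0.0, 0.0]
wrist_force: [-3.0, -1.4, 6.7]
grip_width: 0.004
```

>>> play_rows(
  offset=[
    [0, 0.15, -0.01],
    [0, 0.15, -0.01],
  ],
  rotation=[
    [0, 0, 0],
    [0, 0, 0],
  ],
)

```text
time_s: 11.18
tool_pos: [0.58, 0.3033, 0.2467]
orientation: [0.163, 0.987, 0.0, 0.0]
wrist_force: [-2.5, -0.5, 4.6]
grip_width: 0.003
```

>>> play_rows(
  offset=[
    [0, 0.15, 0],
    [0, 0.15, 0.01],
    [0, 0.15, 0.01],
    [0, 0.15, 0.01],
  ],
  rotation=[
    [0, 0, 0],
    [0, 0, 0],
    [0, 0, 0],
    [0, 0, 0],
  ],
)

```text
time_s: 11.68
tool_pos: [0.582, 0.3089, 0.2463]
orientation: [0.163, 0.987, -0.0, 0.0]
wrist_force: [-1.1, -1.9, 7.4]
grip_width: 0.005
```

>>> play_rows(
  offset=[
    [0, 0, -0.4],
    [0, -0.6, 0],
    [0, -0.6, 0],
    [0, 0, 0],
    [0, 0, 0.25],
    [0, 0, 0.12],
    [0, 0, 0],
    [0, 0, 0],
  ],
  rotation=[
    [0, 0, 0],
    [0, 0, 0],
    [0, 0, 0],
    [0, 0, 0],
    [0, 0, 0],
    [0, 0, 0],
    [0, 0, 0],
    [0, 0, 0],
  ],
)

```text
time_s: 12.68
tool_pos: [0.578, 0.2976, 0.2464]
orientation: [0.163, 0.987, 0.0, 0.0]
wrist_force: [-0.5, -0.7, 3.3]
grip_width: 0.002
```

>>> play_rows(
  offset=[
    [0, 0, 0.02],
    [0, 0.15, 0.01],
    [0, 0.15, -0.01],
  ],
  rotation=[
    [0, 0, 0],
    [0, 0, 0],
    [0, 0, 0],
  ],
)

```text
time_s: 13.05
tool_pos: [0.579, 0.3003, 0.2465]
orientation: [0.163, 0.987, -0.0, 0.0]
wrist_force: [-1.9, -1.6, 6.4]
grip_width: 0.005
```

>>> play_rows(
  offset=[
    [0, 0.15, -0.01],
    [0, 0.15, -0.01],
  ],
  rotation=[
    [0, 0, 0],
    [0, 0, 0],
  ],
)

```text
time_s: 13.3
tool_pos: [0.58, 0.3033, 0.2468]
orientation: [0.163, 0.987, 0.0, 0.0]
wrist_force: [-1.2, 0.5, 4.4]
grip_width: 0.009
```

>>> play_rows(
  offset=[
    [0, 0.15, 0],
    [0, 0.15, 0.01],
    [0, 0.15, 0.01],
    [0, 0.15, 0.0],
  ],
  rotation=[
    [0, 0, 0],
    [0, 0, 0],
    [0, 0, 0],
    [0, 0, 0],
  ],
)

```text
time_s: 13.8
tool_pos: [0.582, 0.3089, 0.2463]
orientation: [0.163, 0.987, -0.0, 0.0]
wrist_force: [-3.2, -2.3, 7.0]
grip_width: 0.01
```

>>> play_rows(
  offset=[
    [0, 0, -0.4],
    [1.7, 0, 0],
    [1.7, 0, 0],
    [0, 0, 0],
    [0, 0, 0.2],
    [0, 0, 0.12],
    [0, 0, 0],
    [0, 0, 0],
  ],
  rotation=[
    [0, 0, 0],
    [0, 0, 0],
    [0, 0, 0],
    [0, 0, 0],
    [0, 0, 0],
    [0, 0, 0],
    [0, 0, 0],
    [0, 0, 0],
  ],
)

```text
time_s: 14.8
tool_pos: [0.5498, 0.3197, 0.2467]
orientation: [0.163, 0.987, -0.0, -0.0]
wrist_force: [0.4, -0.1, 0.3]
grip_width: 0.005
```

Now the middle wheel, rolled back one digit.

>>> play_rows(
  offset=[
    [0, 0, 0.03],
    [0, 0, 0.03],
    [0, 0, 0],
    [0, 0, 0],
  ],
  rotation=[
    [0, 0, 0],
    [0, 0, 0],
    [0, 0, 0],
    [0, 0, 0],
  ],
)

```text
time_s: 15.3
tool_pos: [0.5497, 0.3198, 0.2464]
orientation: [0.163, 0.987, 0.0, 0.0]
wrist_force: [0.7, -0.3, 1.5]
grip_width: 0.001
```

>>> play_rows(
  offset=[
    [0, 0, 0.02],
    [0, 0, 0],
    [0, 0, 0],
  ],
  rotation=[
    [0, 0, 0],
    [0, 0, 0],
    [0, 0, 0],
  ],
)

```text
time_s: 15.68
tool_pos: [0.5497, 0.3198, 0.2463]
orientation: [0.163, 0.987, 0.0, 0.0]
wrist_force: [-1.5, -0.6, 5.7]
grip_width: 0.004
```

>>> play_rows(
  offset=[
    [0, -0.15, 0.01],
    [0, -0.15, -0.01],
  ],
  rotation=[
    [0, 0, 0],
    [0, 0, 0],
  ],
)

```text
time_s: 15.92
tool_pos: [0.5488, 0.3173, 0.2464]
orientation: [0.163, 0.987, 0.001, 0.001]
wrist_force: [-0.3, 3.8, 5.1]
grip_width: 0.008
```

>>> play_rows(
  offset=[
    [0, -0.15, -0.01],
    [0, -0.15, -0.01],
  ],
  rotation=[
    [0, 0, 0],
    [0, 0, 0],
  ],
)

```text
time_s: 16.18
tool_pos: [0.5478, 0.3142, 0.2467]
orientation: [0.163, 0.987, 0.0, 0.0]
wrist_force: [-0.2, 1.1, 6.1]
grip_width: 0.004
```

>>> play_rows(
  offset=[
    [0, -0.15, 0],
    [0, -0.15, 0.01],
    [0, -0.15, 0.01],
    [0, -0.12, 0.0],
  ],
  rotation=[
    [0, 0, 0],
    [0, 0, 0],
    [0, 0, 0],
    [0, 0, 0],
  ],
)

```text
time_s: 16.68
tool_pos: [0.546, 0.3087, 0.2463]
orientation: [0.163, 0.987, 0.0, 0.0]
wrist_force: [-0.6, 1.8, 4.0]
grip_width: 0.005
```

>>> play_rows(
  offset=[
    [0, 0, -0.5],
    [0, 0, -2],
    [-2, 0.5, -2.5],
    [-1, 0, -0.5],
    [0, 0, 0],
  ],
  rotation=[
    [0, 0, 0],
    [0, 0, 0],
    [0, 0, 0],
    [0, 0, 0],
    [0, 0, 0],
  ],
)

```text
time_s: 17.3
tool_pos: [0.5761, 0.3034, 0.3]
orientation: [0.163, 0.987, -0.0, -0.001]
wrist_force: [-0.7, 0.2, -0.6]
grip_width: 0.007
```

```bash
python3 look.py w4
python3 - <<'E'
import cv2
p=cv2.imread("pics/w4.png")[85:250,205:305]
p=cv2.rotate(p,cv2.ROTATE_90_COUNTERCLOCKWISE)
cv2.imwrite("pics/w4c.png",cv2.resize(p,None,fx=4.5,fy=4.5,interpolation=cv2.INTER_CUBIC))
E
```

```text
{'time_s': 17.3, 'tool_pos': [0.5761, 0.3034, 0.3], 'orientation': [0.163, 0.9866, -0.0003, -0.0005], 'wrist_force': [-0.6966, 0.2302, -0.554], 'grip_width': 0.0065}
```

View pics/w4c.png

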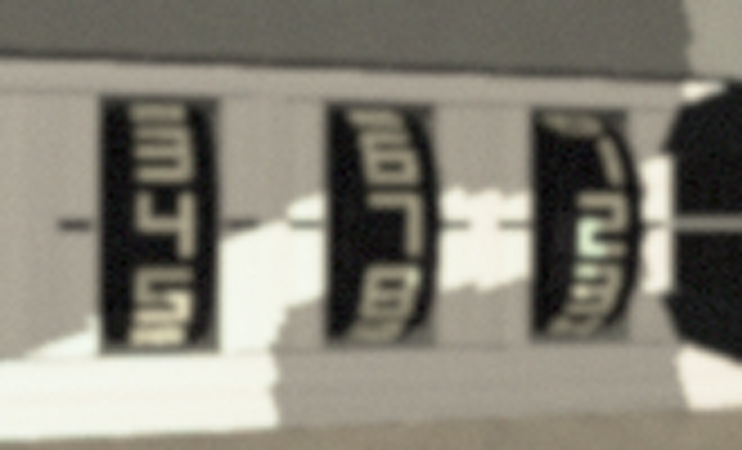

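```bash
python3 -c "
from plant import manip
print(manip.get_obs()['joints'].round(2))"
```

```text
[ 0.31  0.68  1.21 -0.    1.25 -0.94]
```

>>> play_rows(
  offset=[
    [0, 0, 0],
    [0, 0, 0],
    [0, 0, 0],
    [0, 0, 0],
    [0, 0, 0],
    [0, 0, 0],
    [0, 0, 0],
    [0, 0, 0],
    [0, 0, 0],
    [0, -3, 0],
    [0, -3, 0],
    [0, 0, 0],
  ],
  rotation=[
    [0, 0, -0.1745],
    [0, 0, -0.1745],
    [0, 0, -0.1745],
    [0, 0, -0.1745],
    [0, 0, -0.1745],
    [0, 0, -0.1745],
    [0, 0, -0.1745],
    [0, 0, -0.1745],
    [0, 0, -0.1745],
    [0, 0, 0],
    [0, 0, 0],
    [0, 0, 0],
  ],
  hand=0.27,
)

```text
time_s: 18.85
tool_pos: [0.6333, 0.2838, 0.2992]
orientation: [-0.582, 0.813, 0.0, -0.001]
wrist_force: [-0.7, 0.5, -0.1]
grip_width: 0.362
```

```bash
python3 look.py w5
```

```text
{'time_s': 18.85, 'tool_pos': [0.6333, 0.2838, 0.2992], 'orientation': [-0.582, 0.8132, 0.0003, -0.0011], 'wrist_force': [-0.6609, 0.5212, -0.0894], 'grip_width': 0.3624}
```

View pics/w5.png

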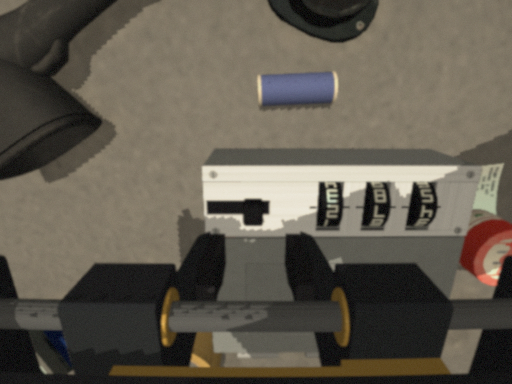

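>>> play_rows(
  offset=[
    [0.4, 0, 1],
    [0, 0, 2],
    [0, 0, 1.5],
    [0, 0, 0.6],
    [0, 0, 0.4],
    [0, 0, 0],
    [0, 0, 0],
  ],
  rotation=[
    [0, 0, 0],
    [0, 0, 0],
    [0, 0, 0],
    [0, 0, 0],
    [0, 0, 0],
    [0, 0, 0],
    [0, 0, 0],
  ],
)

```text
time_s: 19.77
tool_pos: [0.6316, 0.2808, 0.2466]
orientation: [-0.583, 0.813, -0.0, 0.0]
wrist_force: [0.5, 0.6, -0.7]
grip_width: 0.369
```

```bash
python3 look.py w6
```

```text
{'time_s': 19.775, 'tool_pos': [0.6316, 0.2808, 0.2466], 'orientation': [-0.5826, 0.8128, -0.0002, 0.0004], 'wrist_force': [0.4702, 0.5899, -0.707], 'grip_width': 0.3687}
```

View pics/w6.png

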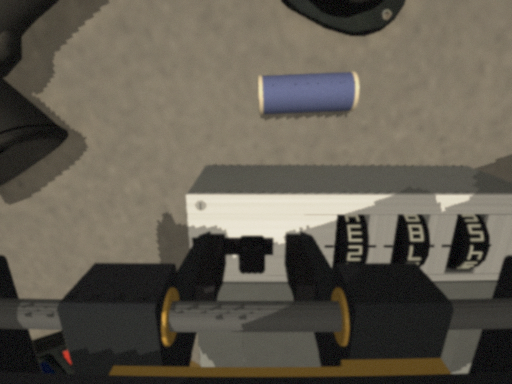

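>>> play_rows(
  offset=[
    [0, 0, 0.2],
    [0, -0.3, 0],
    [0, -0.3, 0],
    [0, 0, 0],
  ],
  rotation=[
    [0, 0, 0],
    [0, 0, 0],
    [0, 0, 0],
    [0, 0, 0],
  ],
)

```text
time_s: 20.32
tool_pos: [0.6374, 0.2787, 0.244]
orientation: [-0.582, 0.813, -0.0, 0.0]
wrist_force: [0.3, -0.0, -0.3]
grip_width: 0.367
```

>>> play_rows(
  offset=[
    [0, -0.2, 0],
    [0, -0.2, 0],
    [0, 0, 0],
  ],
  rotation=[
    [0, 0, 0],
    [0, 0, 0],
    [0, 0, 0],
  ],
)

```text
time_s: 20.7
tool_pos: [0.6411, 0.2775, 0.244]
orientation: [-0.582, 0.813, 0.0, 0.0]
wrist_force: [0.3, 0.8, 0.4]
grip_width: 0.367
```

>>> play_rows(
  offset=[
    [0, -0.15, 0],
    [0, -0.15, 0],
    [0, 0, 0],
  ],
  rotation=[
    [0, 0, 0],
    [0, 0, 0],
    [0, 0, 0],
  ],
)

```text
time_s: 21.08
tool_pos: [0.6438, 0.2766, 0.244]
orientation: [-0.583, 0.813, 0.0, -0.0]
wrist_force: [-1.6, 0.2, 0.5]
grip_width: 0.369
```

>>> play_rows(
  offset=[
    [0, -0.15, 0],
    [0, -0.15, 0],
    [0, 0, 0],
  ],
  rotation=[
    [0, 0, 0],
    [0, 0, 0],
    [0, 0, 0],
  ],
)

```text
time_s: 21.45
tool_pos: [0.6468, 0.2756, 0.244]
orientation: [-0.583, 0.813, -0.0, 0.0]
wrist_force: [-1.4, 0.6, 1.0]
grip_width: 0.367
```

>>> play_rows(
  offset=[
    [0, -0.15, 0],
    [0, -0.15, 0],
    [0, -0.15, 0],
  ],
  rotation=[
    [0, 0, 0],
    [0, 0, 0],
    [0, 0, 0],
  ],
)

```text
time_s: 21.82
tool_pos: [0.651, 0.2741, 0.244]
orientation: [-0.583, 0.813, 0.0, -0.0]
wrist_force: [-2.0, 1.3, 0.6]
grip_width: 0.366
```

>>> play_rows(
  offset=[
    [0, -0.15, 0],
    [0, -0.15, 0],
    [0, -0.15, 0],
  ],
  rotation=[
    [0, 0, 0],
    [0, 0, 0],
    [0, 0, 0],
  ],
)

```text
time_s: 22.2
tool_pos: [0.6553, 0.2727, 0.244]
orientation: [-0.583, 0.813, 0.0, 0.0]
wrist_force: [-1.6, 0.6, 1.7]
grip_width: 0.363
```

>>> play_rows(
  offset=[
    [0, -0.15, 0],
    [0, -0.15, 0],
    [0, 0, 0],
  ],
  rotation=[
    [0, 0, 0],
    [0, 0, 0],
    [0, 0, 0],
  ],
)

```text
time_s: 22.58
tool_pos: [0.6582, 0.2717, 0.244]
orientation: [-0.582, 0.813, -0.0, 0.0]
wrist_force: [0.4, 0.0, -0.0]
grip_width: 0.366
```

>>> play_rows(
  offset=[
    [0, -0.1, 0],
    [0, -0.1, 0],
    [0, 0, 0],
  ],
  rotation=[
    [0, 0, 0],
    [0, 0, 0],
    [0, 0, 0],
  ],
)

```text
time_s: 22.95
tool_pos: [0.66, 0.2711, 0.244]
orientation: [-0.583, 0.813, -0.0, 0.0]
wrist_force: [-0.2, -0.2, 0.1]
grip_width: 0.365
```

```bash
python3 look.py w7
```

```text
{'time_s': 22.95, 'tool_pos': [0.66, 0.2711, 0.244], 'orientation': [-0.5825, 0.8128, -0.0001, 0.0], 'wrist_force': [-0.1681, -0.2291, 0.0807], 'grip_width': 0.3652}
```

View pics/w7.png

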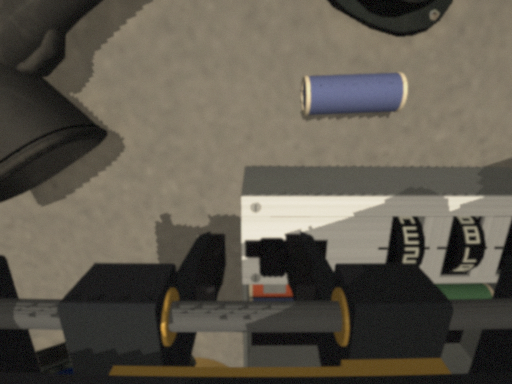

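>>> play_rows(
  offset=[
    [0, -0.1, 0],
    [0, 0, 0],
  ],
  rotation=[
    [0, 0, 0],
    [0, 0, 0],
  ],
)

```text
time_s: 23.25
tool_pos: [0.6609, 0.2708, 0.244]
orientation: [-0.583, 0.813, -0.0, 0.0]
wrist_force: [-0.3, -0.2, 0.1]
grip_width: 0.366
```

>>> play_rows(
  offset=[
    [0, -0.07, 0],
    [0, 0, 0],
  ],
  rotation=[
    [0, 0, 0],
    [0, 0, 0],
  ],
)

```text
time_s: 23.5
tool_pos: [0.6615, 0.2705, 0.244]
orientation: [-0.583, 0.813, -0.0, 0.0]
wrist_force: [-0.8, -0.0, -0.6]
grip_width: 0.362
```

>>> play_rows(
  offset=[
    [0, -0.05, 0],
    [0, 0, 0],
  ],
  rotation=[
    [0, 0, 0],
    [0, 0, 0],
  ],
)

```text
time_s: 23.75
tool_pos: [0.662, 0.2704, 0.244]
orientation: [-0.583, 0.813, -0.0, 0.0]
wrist_force: [-1.0, -0.3, -0.0]
grip_width: 0.363
```

>>> play_rows(
  offset=[
    [0, -0.05, 0],
    [0, 0, 0],
  ],
  rotation=[
    [0, 0, 0],
    [0, 0, 0],
  ],
)

```text
time_s: 24.0
tool_pos: [0.6625, 0.2702, 0.244]
orientation: [-0.583, 0.813, -0.0, -0.0]
wrist_force: [-1.5, -0.7, 0.5]
grip_width: 0.363
```

>>> play_rows(
  offset=[
    [0, -0.05, 0],
    [0, 0, 0],
  ],
  rotation=[
    [0, 0, 0],
    [0, 0, 0],
  ],
)

```text
time_s: 24.25
tool_pos: [0.6629, 0.2701, 0.244]
orientation: [-0.583, 0.813, 0.0, -0.0]
wrist_force: [-2.0, 0.4, 0.3]
grip_width: 0.367
```

```bash
python3 look.py w8
python3 - <<'E'
import cv2
p=cv2.imread("pics/w8.png")[180:310,190:340]
cv2.imwrite("pics/w8c.png",cv2.resize(p,None,fx=4.5,fy=4.5,interpolation=cv2.INTER_CUBIC))
E
```

```text
{'time_s': 24.25, 'tool_pos': [0.6629, 0.2701, 0.244], 'orientation': [-0.5826, 0.8128, 0.0001, -0.0002], 'wrist_force': [-2.0355, 0.3973, 0.3375], 'grip_width': 0.3672}
```

View pics/w8c.png

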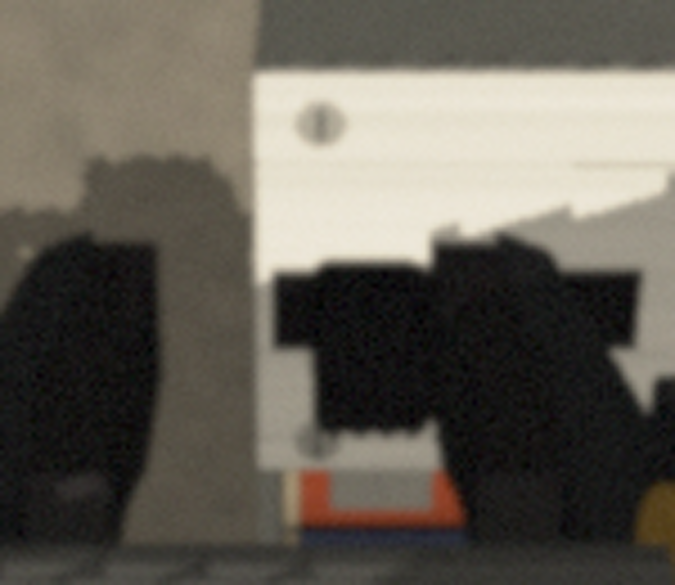

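>>> play_rows(
  offset=[
    [0, -0.05, 0],
    [0, 0, 0],
  ],
  rotation=[
    [0, 0, 0],
    [0, 0, 0],
  ],
)

```text
time_s: 24.55
tool_pos: [0.6631, 0.2702, 0.244]
orientation: [-0.583, 0.813, 0.0, -0.001]
wrist_force: [-6.5, 0.3, 2.3]
grip_width: 0.365
```

>>> play_rows(
  offset=[
    [0, -0.05, 0],
    [0, 0, 0],
  ],
  rotation=[
    [0, 0, 0],
    [0, 0, 0],
  ],
)

```text
time_s: 24.8
tool_pos: [0.6634, 0.2701, 0.2439]
orientation: [-0.583, 0.813, 0.001, -0.001]
wrist_force: [-8.0, -0.3, 1.9]
grip_width: 0.363
```

>>> play_rows(
  offset=[
    [0, -0.05, 0],
    [0, 0, 0],
  ],
  rotation=[
    [0, 0, 0],
    [0, 0, 0],
  ],
)

```text
time_s: 25.05
tool_pos: [0.6636, 0.2701, 0.2439]
orientation: [-0.583, 0.813, 0.001, -0.002]
wrist_force: [-10.1, -0.0, 3.8]
grip_width: 0.367
```

>>> play_rows(
  offset=[
    [0, 0.3, 0],
    [0, 0.5, 0],
    [0, 0, -2],
    [0, 0, -4],
    [2, 3, -4],
    [2, 3, -2],
    [2, 2, 0],
    [0, 0, 0],
    [0, 0, 0],
  ],
  rotation=[
    [0, 0, 0],
    [0, 0, 0],
    [0, 0, 0],
    [0, 0, 0],
    [0, 0, 0],
    [0, 0, 0],
    [0, 0, 0],
    [0, 0, 0],
    [0, 0, 0],
  ],
)

```text
time_s: 26.18
tool_pos: [0.5624, 0.2412, 0.3648]
orientation: [-0.582, 0.813, -0.0, 0.001]
wrist_force: [-0.9, 0.2, -0.5]
grip_width: 0.366
```

```bash
python3 look.py w9
python3 - <<'E'
import cv2
from plant import cams
p=cams.capture("top")[0]; cv2.imwrite("pics/top1.png",p)
p=cams.capture("scene")[0]; cv2.imwrite("pics/scene1.png",p)
E
```

```text
{'time_s': 26.175, 'tool_pos': [0.5624, 0.2412, 0.3648], 'orientation': [-0.5824, 0.8129, -0.0003, 0.0007], 'wrist_force': [-0.8861, 0.227, -0.5498], 'grip_width': 0.3658}
```

View pics/w9.png

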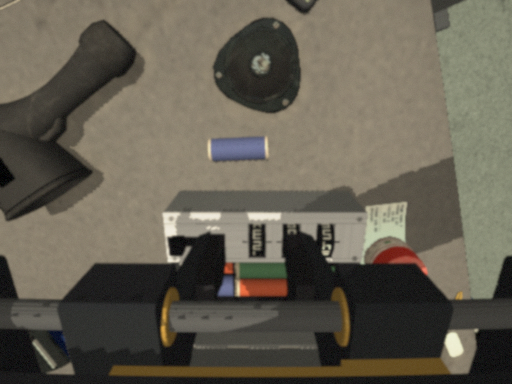

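View pics/scene1.png

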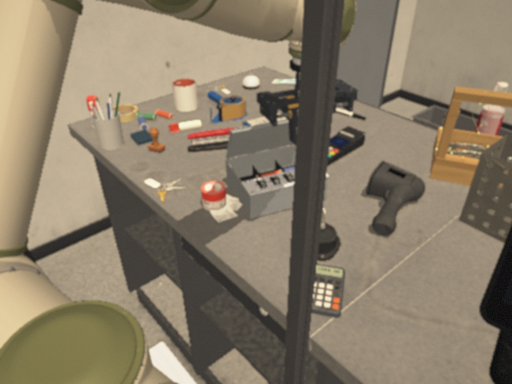

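View pics/top1.png

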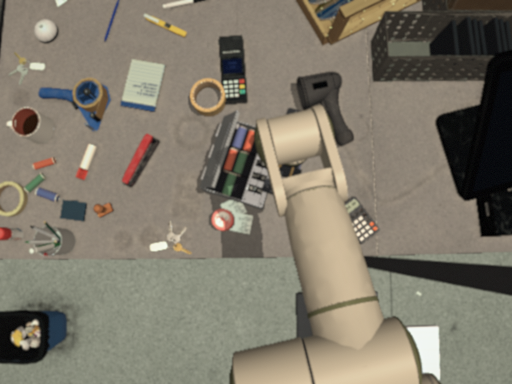

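>>> play_rows(
  offset=[
    [-1, -5, 0],
    [0, -5, 1],
    [0, -1, 1],
    [0, 0, 0],
  ],
  rotation=[
    [0, 0, 0],
    [0, 0, 0],
    [0, 0, 0],
    [0, 0, 0],
  ],
)

```text
time_s: 26.82
tool_pos: [0.6693, 0.2152, 0.3423]
orientation: [-0.582, 0.813, 0.001, -0.001]
wrist_force: [-0.7, -0.6, 0.5]
grip_width: 0.367
```

```bash
python3 look.py w10
python3 - <<'E'
import cv2
p=cv2.imread("pics/w10.png")
cv2.imwrite("pics/w10c.png",cv2.resize(cv2.rotate(p[180:300,200:480],cv2.ROTATE_180),None,fx=2.8,fy=2.8,interpolation=cv2.INTER_CUBIC))
E
```

```text
{'time_s': 26.825, 'tool_pos': [0.6693, 0.2152, 0.3423], 'orientation': [-0.5824, 0.8129, 0.0007, -0.0012], 'wrist_force': [-0.7419, -0.6439, 0.54], 'grip_width': 0.3673}
```

View pics/w10c.png

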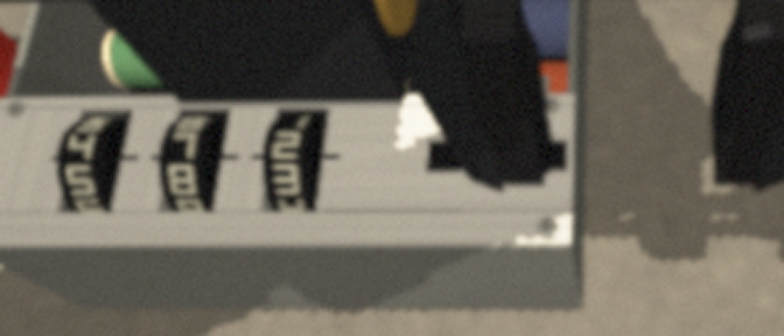

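```bash
python3 -c "
from plant import order
print(order.sign_off())"
```

```text
the job is handed in; nothing more can be done
None
```

The cash box is open, with the code still showing 4-7-2, and I handed the job in at about 27 s.

- **Wheels:** They first read 2-8-0. I rolled the left wheel up two digits, the middle one down one and the right one up two. Each digit was a separate stroke, with readings of about 4 to 8 N of press.
- **Catch:** A wrist picture showed 4-7-2 before I touched the button. I then turned the jaws a quarter turn to keep clear of the lid. One finger slid the button right until it met its end stop, where the last push read about 10 N (limit 20 N).
- **Last checks:** The wrist picture shows 4-7-2 at the index lines, and the scene and top views show the lid up. The wrist force was near zero, with the tool well above the box. In those views the coin roll, calculator and keys look undisturbed. I did not measure any of the bystanders or check the pot separately.
- **Disagreement:** The top and wrist cameras put the box about 2 mm apart, and I worked from the wrist view. None of the checks failed.

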